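# Close the tea box

## Task

One tea tin is standing upright in the open tea box and sticks out above the fill line. Lay it down flat inside the box beside the other tin, then put the wooden lid on the box and press it fully home past its spring catches, so that the lid sits flush on the rim all round. Let go of it and leave the mug, the bottle and the jar where they are.

Things in the scene. Friction and masses are not known exactly. Their poses are not given: they have to be found in the camera images.
- tub: white enamelled open-topped tea box, fixed to the counter, at any yaw: 120 mm (its x) by 160 mm (its y) outside, 66 mm high, walls 5 mm, floor 5 mm, inside 110 x 150 mm and 61 mm deep. A dark fill line runs round the inside 45 mm above the inner floor. Origin: centre of its underside, on the counter; z up
- tub_mouth (a point): centre of the box's mouth, level with the rim, 66 mm above the box's origin, same axes. Four sprung steel catch balls (8 mm across) stand 3 mm out of the inside of the two long walls (at x = +55 and -55 mm), at y = +45 and -45 mm, 3 mm below the rim; they give way outwards
- tall_tin_mid (a point): centre of the loose metal tin (0.11 kg) standing on end in the box, 29 mm out above the rim: 50 mm (its x) x 24 mm (y) x 90 mm (z, long axis, upright at the start). It stands near one short wall, broad faces parallel to it; the floor before it, towards the other end, is free for it to lie along the box on a broad face. Under 1 N near its top tips it over
- flat_tin_mid (a point): centre of an identical tin that already lies flat along the box, in the other half of its width; its long axis z is level
- lid_grip (a point): centre of the bar grip of the loose wooden lid (0.24 kg), which lies on the counter grip up. Grip 14 mm (lid x) by 60 mm (lid y), 28 mm high: top 14 mm above this point, foot (top of the board) 14 mm below. Board 126 (x) x 166 (y) x 8 mm, its underside 22 mm below this point. Seated, the board lies on the rim and this point is 22 mm above the rim. Fits either way round
- lid_bead (a point): middle of the lid's underside, 35 mm below the grip's centre, level with the lowest point of the rounded grey bead (107 x 147 mm overall, 10 mm thick), which enters the box's mouth with 1.5 mm to spare on each side. Set on the box, the lid first rests on the catch balls, its board about 10 mm above the rim; very roughly 10 N on the middle of the grip snaps it home
- mug: white mug, 76 mm across, 90 mm high; bystander, origin under its centre
- oil_bottle: green glass oil bottle, 64 mm across, 210 mm high; bystander, origin under its centre
- jar: amber glass jar, 72 mm across, 100 mm high; bystander, origin under its centre

How it is judged:
On the way, in this order (a step that is already met when the one before it is completed fails the run):
1. both tins lie flat in the box, below the fill line, while the lid is off (x of tall_tin_mid in the frame of tub between -0.055 and 0.055 m and y of tall_tin_mid in the frame of tub between -0.075 and 0.075 m and z of each of tall_tin_mid, flat_tin_mid in the frame of tub below 0.045 m and angle between tall_tin_mid's own z axis and vertical between 1.2 and 1.94 rad and x of flat_tin_mid in the frame of tub between -0.055 and 0.055 m and y of flat_tin_mid in the frame of tub between -0.075 and 0.075 m and angle between flat_tin_mid's own z axis and vertical between 1.2 and 1.94 rad and distance between lid_grip and tub_mouth above 0.06 m), for 0.2 s.
2. the lid is pressed home on the box (z of lid_grip in the frame of tub below 0.0905 m and horizontal distance between lid_grip and tub_mouth below 0.005 m and angle between lid_grip's own z axis and vertical below 0.03 rad and angle between the y axis of lid_grip and the y axis of tub, either way round below 0.06 rad), for 0.1 s.
At the end, for the whole second after the job is handed in: The lid sits home on the box: its board within 2.5 mm of the rim, within 5 mm of centre, level within 0.03 rad and square with the box within 0.06 rad; released and at rest; both tins inside the box, lying down (within about 0.37 rad of level), their centres less than 45 mm above the counter (all of step 2 and x of tall_tin_mid in the frame of tub between -0.055 and 0.055 m and y of tall_tin_mid in the frame of tub between -0.075 and 0.075 m and z of each of tall_tin_mid, flat_tin_mid in the frame of tub below 0.045 m and angle between tall_tin_mid's own z axis and vertical between 1.2 and 1.94 rad and x of flat_tin_mid in the frame of tub between -0.055 and 0.055 m and y of flat_tin_mid in the frame of tub between -0.075 and 0.075 m and angle between flat_tin_mid's own z axis and vertical between 1.2 and 1.94 rad and linear speed of lid below 0.02 m/s and height (world z) of lid_grip above 0.08 m and contact force between the fingers and lid below 0.2 N); the robot touches nothing.
It fails at once if the mug is pushed more than 30 mm or tipped over (distance of mug from where it was at the start of the episode above 0.03 m or angle between mug's own z axis and vertical above 0.5 rad).
It fails at once if the bottle is pushed more than 30 mm or tipped over (distance of oil_bottle from where it was at the start of the episode above 0.03 m or angle between oil_bottle's own z axis and vertical above 0.5 rad).
It fails at once if the jar is pushed more than 30 mm or tipped over (distance of jar from where it was at the start of the episode above 0.03 m or angle between jar's own z axis and vertical above 0.5 rad).
It fails at once if the lid is turned over (angle between lid_grip's own z axis and vertical above 1.2 rad).
It also fails if it takes over 58 s, if anything falls off the work surface, if the arm or the gripper's body presses on something with over 40 N, if the wrist force passes 120 N, or if a joint passes its speed limit or range.

## Robot

A 6-joint arm with a two-finger parallel gripper is mounted at the origin on the work surface. World frame = base frame: x ahead of the robot, y to its left, z up, the work surface at z = 0. Lengths are in m, angles in rad, forces in N, time in s.
With the tool pointing down it reaches from about 0.25 to 0.8 m from the base axis. Payload 3.9 kg.
Tool frame: the origin (TCP) lies between the finger pads; the fingertips stand 19 mm ahead of it and the grasp point (between the pads) is the TCP; z points along the fingers, y is the line along which they close (so a half turn about z gives the same grasp; the last joint's range is limited). The gripper opens to 85 mm and grips with 20 to 120 N. Pads are 22 mm wide; open, the fingers measure 114 mm over their backs; the gripper's body (76 mm by 85 mm) begins 54 mm behind the grasp point. The pads swing forward as they close: fully open they stand 13 mm farther back than shut.
Start: joints at [-1.106, 0.26, -0.138, 1.173, 0, 1.571], TCP at [0.235, -0.469, 0.25] pointing down, gripper open.
Joint ranges: [-2.78, 2.78], [-0.83, 1.72], [-1.28, 1.37], [-1.9, 2.12], [-1.57, 1.48], [-3.14, 3.14]. Speed limits (rad/s): [2.57, 2.57, 3.14, 3.14, 3.14, 3.14].

## Interface

Orientations are given as a unit quaternion [w, x, y, z].
In Python, from cell import observe, camera, camera_params, job_done gives the robot as it stands. The module is installed in compiled form; this text tells all that it offers.
- The arm moves only by the shell command python3 -m pendant 'ROWS' [OPENING] [FORCE]. ROWS is JSON, a list that holds one entry, the list of rows, each a list of 6 numbers: the shift along the tool's x, y, z in mm, then the turn, a rotation vector about the tool's x, y, z in rad. In form: [[[x, y, z, ax, ay, az], ...]]. A call has 1 to 12 rows; each row is the pose to reach, as a shift and turn from the pose commanded when the call began, along the tool's axes at that moment; what a row does not reach only later rows make up. A row lasts 1/8 s, in which the tool goes at most 62.5 mm and 10.7 degrees, less where a joint would pass 70% of its speed; a pose out of reach is approached as far as the arm can. A call with a gripper value outside its range is refused whole. OPENING is the opening, from 0 (shut) to 1 (fully open), set as the call begins (- or left out, the last holds). The fingers move at their own pace and stop on an object; FORCE is the grip in N (left out, the last holds). Time passes only in rows, so rows that repeat a pose let the fingers close. It gives the time, the measured TCP pose, the force, the opening and the grip force at its end, in the units of the state.
- observe(): the state, without advancing time (a new reading comes with each control period).
- camera(name): name is "scene" or "top" or "wrist"; returns the picture (420x560x3 uint8, red, green, blue); there is no depth.
- camera_params(name): a dict with "mtx" (3x3 intrinsics, pixels), "pose" (4x4, takes a point from camera to world coordinates); the wrist camera has in their place "hand_eye" (4x4, takes a point from camera to tool coordinates, whose origin is the TCP and whose axes are the flange's). Camera axes: x right, y down, z forward; pixel columns grow to the right and rows downward; lengths in m; the calibration is good to about 2 mm. The wrist camera is an equidistant fisheye: a pixel r from the principal point sees the ray r / f radians off the axis. A picture is of the moment at which its call begins: read the wrist's pose just before it. camera_params takes no time and is no camera call.
- job_done(): hands the job in; it is judged then, once.
The state is a dict: "time_s": time; "joints": joint angles; "qd": joint speeds; "joint_torque": joint torques, N m; "tool_pos": TCP position; "orientation": TCP orientation; "contact_force": force on the tool from outside, world axes, zero at the start; "wrist_torque": the same for the moment, N m; "gripper_width": finger opening in m; "grip_force": force on a finger pad.
Only numpy, scipy, OpenCV 4.12 (cv2) and the standard library are available. Lean on these libraries where they do the work, as an engineer would, in place of code of your own. Each camera call takes 0.05 s, during which the arm holds its last target. There are 200 camera calls.

## Working session

There is one attempt and no reset: what is moved stays moved. The work goes in short steps, Python scripts to look and compute and a shell command to move; the robot and the scene stay as the last step left them, time stands still between calls to the robot, and variables do not carry over. Pictures are saved under pics/ and viewed, at most 10 in all, crops included, and the job is handed in when it is done.

```bash
mkdir -p pics
python3 - <<'E'
from cell import *
import cv2
for n in("top","scene"):
    p=camera_params(n); print(n,p['mtx'].tolist() if hasattr(p['mtx'],'tolist') else p['mtx']); print(p['pose'])
    cv2.imwrite(f'pics/{n}0.png',camera(n)[:,:,::-1])
p=camera_params("wrist");print(p)
s=observe();print(s)
E
```

```text
top [[533.4744938477842, 0.0, 284.86712498154685], [0.0, 533.4744938477842, 214.79181442101248], [0.0, 0.0, 1.0]]
[[ 2.78906705e-02 -9.86417434e-01  1.61872657e-01  3.90812185e-01]
 [-9.99610390e-01 -2.76983738e-02  3.44496242e-03 -9.80532135e-03]
 [ 1.08543837e-03 -1.61905672e-01 -9.86805642e-01  1.39751929e+00]
 [ 0.00000000e+00  0.00000000e+00  0.00000000e+00  1.00000000e+00]]
scene [[538.7898327964149, 0.0, 277.17380233018974], [0.0, 538.7898327964149, 206.68152741340003], [0.0, 0.0, 1.0]]
[[ 0.35189118  0.75504549 -0.55324399  1.29719033]
 [ 0.93595443 -0.27578805  0.21892978 -0.2677718 ]
 [ 0.01272386 -0.59485062 -0.80373555  1.06414702]
 [ 0.          0.          0.          1.        ]]
{'mtx': array([[325.1922621 ,   0.        , 275.69410912],
       [  0.        , 325.1922621 , 215.41386802],
       [  0.        ,   0.        ,   1.        ]]), 'hand_eye': array([[-1.19175582e-03, -9.65459643e-01, -2.60549913e-01,
         6.69090450e-02],
       [ 9.99999126e-01, -1.29979481e-03,  2.42351481e-04,
         5.61141106e-04],
       [-5.72641999e-04, -2.60549396e-01,  9.654603
[... 160 characters left out ...]
04970e+00,  2.60571067e-01, -1.39274846e-01,  1.17271098e+00,
       -2.15087298e-05,  1.57079325e+00]), 'qd': array([-9.92349520e-04, -8.08066739e-04,  4.86661081e-03,  4.86564212e-04,
       -8.16267362e-04,  7.74885662e-05]), 'joint_torque': array([ 4.95620188e-04, -4.06510270e+01,  2.54526794e+01,  1.00702883e-02,
        9.80226400e-05,  4.62491784e-06]), 'tool_pos': array([ 0.23502719, -0.46878019,  0.24955974]), 'orientation': array([-8.54147912e-04,  9.73121858e-01,  2.30289109e-01, -2.13182553e-04]), 'contact_force': array([-0.59423409,  0.21116822, -0.48780948]), 'wrist_torque': array([ 0.00861193, -0.00856689,  0.00198691]), 'grip_force': 0.0, 'gripper_width': 0.08526095159249276}
```

View pics/top0.png

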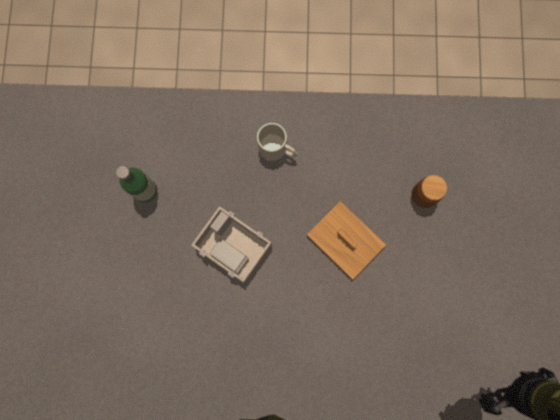

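View pics/scene0.png

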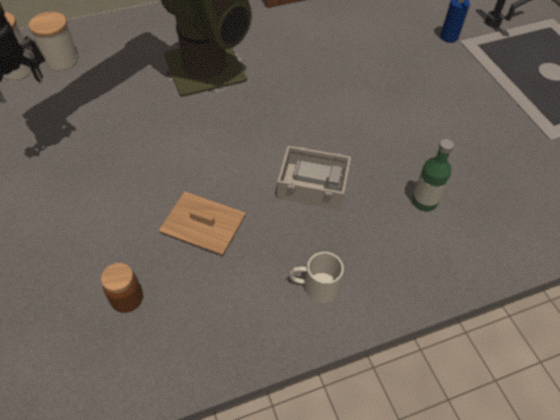

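The top view shows the box centred near (232,246), the upright tin at (220,224), the flat tin at (228,257), and the lid at (346,240). The mug is at (272,142), the bottle at (140,185) and the jar at (430,192).

```bash
cat > h.py <<'E'
import numpy as np, cv2
from cell import *
from scipy.spatial.transform import Rotation as R
def rot(q): return R.from_quat([q[1],q[2],q[3],q[0]]).as_matrix()
def plane(name,uv,z,T=None):
    p=camera_params(name);K=np.array(p['mtx']);uv=np.atleast_2d(uv).astype(float)
    d=(uv-K[:2,2])/K[0,0]
    if name=='wrist':
        r=np.linalg.norm(d,axis=1,keepdims=True);d=np.c_[d/np.maximum(r,1e-9)*np.sin(r),np.cos(r)]; P=T@np.array(p['hand_eye'])
    else: d=np.c_[d,np.ones(len(d))]; P=np.array(p['pose'])
    w=d@P[:3,:3].T; o=P[:3,3]
    return o+w*((z-o[2])/w[:,2])[:,None]
def toolT():
    s=observe();T=np.eye(4);T[:3,:3]=rot(s['orientation']);T[:3,3]=s['tool_pos'];return T
def rect(pts):
    (c,(w,h),a)=cv2.minAreaRect((pts[:,:2]*1000).astype(np.float32))
    b=cv2.boxPoints((c,(w,h),a)); e=[b[1]-b[0],b[2]-b[1]]; l=max(e,key=np.linalg.norm)
    return np.array(c)/1000,(round(w,1),round(h,1)),np.arctan2(l[1],l[0])  # yaw of long axis
def to_tool(v,T): return (T[:3,:3].T@np.asarray(v))*1000
E
python3 - <<'E'
from h import *
im=cv2.imread('pics/top0.png');hsv=cv2.cvtColor(im,cv2.COLOR_BGR2HSV)
def big(m,x0,x1,y0,y1):
    k=np.zeros_like(m);k[y0:y1,x0:x1]=m[y0:y1,x0:x1]
    c=max(cv2.findContours(k,cv2.RETR_EXTERNAL,cv2.CHAIN_APPROX_NONE)[0],key=cv2.contourArea);return c[:,0]
m=cv2.inRange(hsv,(5,100,90),(25,255,255))
c=big(m,300,395,195,290);print('lid',rect(plane('top',c,.021)))
m=cv2.inRange(hsv,(0,0,110),(179,120,255))
c=big(m,180,285,200,300);print('box',rect(plane('top',c,.066)))
print('boxpts',plane('top',[[193,243],[221,209],[270,242],[243,282],[220,224],[228,257],[347,240]],.066))
print('mug,bottle,jar',plane('top',[[271,150],[146,192],[428,199]],.0))
cv2.imwrite('pics/c1.png',cv2.resize(im[195:295,180:400],None,fx=3.6,fy=3.6,interpolation=cv2.INTER_CUBIC))
E
```

```text
lid (array([ 0.55591162, -0.16560046]), (167.6, 128.4), np.float32(0.8138148))
box (array([0.51934094, 0.12665414]), (248.5, 264.2), np.float32(-1.5426931))
boxpts [[ 0.53112789  0.22307238  0.066     ]
 [ 0.61955284  0.15700083  0.066     ]
 [ 0.53905361  0.03018992  0.066     ]
 [ 0.43762405  0.09383707  0.066     ]
 [ 0.58111623  0.15770633  0.066     ]
 [ 0.49850087  0.13378383  0.066     ]
 [ 0.54951041 -0.1628482   0.066     ]]
mug,bottle,jar [[ 0.79677369  0.03757895  0.        ]
 [ 0.67134456  0.3677925   0.        ]
 [ 0.6734638  -0.38552529  0.        ]]
```

View pics/c1.png

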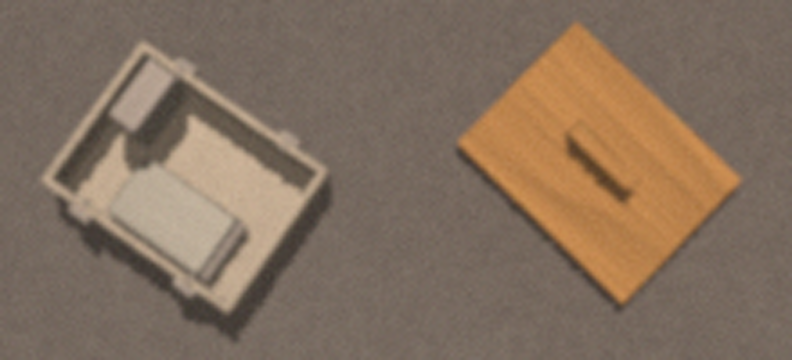

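The crop puts the rim corners at crop pixels (44,181), (142,42), (328,172) and (230,315). The upright tin stands at the upper-left short wall, with its top centred at (142,97). The lid grip lies along the lid's long axis.

```bash
cat >> h.py <<'E'
def go(xyz,yaw):
    """shift in tool mm and yaw turn for tool-down target, tool x at world yaw"""
    T=toolT(); y0=np.arctan2(T[1,0],T[0,0]); d=(yaw-y0+np.pi)%(2*np.pi)-np.pi
    print('from',T[:3,3].round(4),'yaw',y0.round(3),'shift',to_tool(np.array(xyz)-T[:3,3],T).round(1),'az',round(-d,3))
E
python3 - <<'E'
from h import *
c=np.array([[44,181],[142,42],[328,172],[230,315]])/3.6+[179.6,194.6]
p=plane('top',c,.066)[:,:2]
print(np.linalg.norm(np.diff(np.r_[p,p[:1]],axis=0),axis=1)); ctr=p.mean(0)
l=(p[1]-p[2])+(p[0]-p[3]); yaw=np.arctan2(l[1],l[0]);print('box',ctr,yaw)
t=plane('top',np.array([[142,97]])/3.6+[179.6,194.6],.095)[0,:2]
u=np.array([np.cos(yaw),np.sin(yaw)]);v=np.array([u[1],-u[0]]);print('tin along,across',(t-ctr)@u,(t-ctr)@v)
go([*ctr,.25],yaw)
E
```

```text
[0.11854171 0.16039942 0.11947921 0.16010021]
box [0.53208268 0.12726005] 0.9849582702649722
tin along,across 0.05270293879446325 0.026166749001074165
from [ 0.235  -0.4688  0.2496] yaw 0.465 shift [ 5.327e+02 -3.997e+02  3.000e-01] az -0.52
```

```bash
python3 -m pendant '[[[90,-67,0,0,0,-0.09],[180,-135,0,0,0,-0.18],[270,-200,0,0,0,-0.27],[360,-270,0,0,0,-0.36],[450,-337,0,0,0,-0.45],[533,-400,0,0,0,-0.52],[533,-400,0,0,0,-0.52],[533,-400,0,0,0,-0.52],[533,-400,0,0,0,-0.52],[533,-400,0,0,0,-0.52],[533,-400,0,0,0,-0.52],[533,-400,0,0,0,-0.52]]]' 0
python3 - <<'E'
from h import *
T=toolT();np.save('T1.npy',T);print(T.round(4));cv2.imwrite('pics/w1.png',camera('wrist')[:,:,::-1])
E
```

```text
time_s: 1.6
tool_pos: [0.5333, 0.1298, 0.2493]
orientation: [-0.0, 0.88, 0.475, -0.0]
contact_force: [0.6, -0.4, -0.6]
gripper_width: -0.0
grip_force: 0.0
[[ 5.496e-01  8.354e-01 -5.000e-04  5.333e-01]
 [ 8.354e-01 -5.496e-01  2.000e-04  1.298e-01]
 [-1.000e-04 -6.000e-04 -1.000e+00  2.493e-01]
 [ 0.000e+00  0.000e+00  0.000e+00  1.000e+00]]
```

View pics/w1.png

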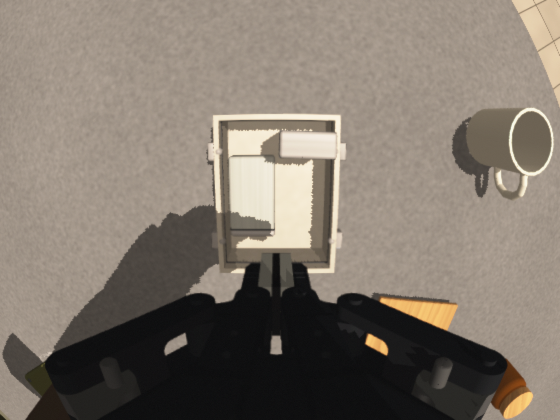

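The wrist view shows the rim's outer corners at about (213,115), (340,115), (335,272) and (221,272). The upright tin's top runs from (280,132) to (338,158), and the flat tin is in the left half.

Run:
```python
from h import *
T=np.load('T1.npy')
p=plane('wrist',[[213,115],[340,115],[335,272],[221,272]],.066,T)[:,:2]
print(p,np.linalg.norm(np.diff(np.r_[p,p[:1]],axis=0),axis=1)); ctr=p.mean(0)
l=(p[0]-p[3])+(p[1]-p[2]);yaw=np.arctan2(l[1],l[0]);print('box',ctr,yaw)
t=plane('wrist',[[282,132],[336,132],[336,158],[281,158]],.095,T)[:,:2]
u=np.array([np.cos(yaw),np.sin(yaw)]);v=np.array([u[1],-u[0]])
print('tin',(t-ctr)@u,(t-ctr)@v); tc=t.mean(0)-ctr; print(tc@u,tc@v)
# pusher start 45mm behind tin
g=ctr+u*(.052+.05)+v*.026
go([*g,.25],yaw)
```

```text
[[0.52969313 0.22977227]
 [0.62978207 0.16383307]
 [0.54314513 0.02941475]
 [0.4431911  0.09553471]] [0.1198573  0.1599195  0.1198443  0.15969447]
box [0.53645286 0.1296387 ] 0.9983228786822821
tin [0.06279022 0.06310836 0.04050795 0.04044971] [0.00435061 0.05071114 0.05097325 0.00330862]
0.05171405892708804 0.02733590725305858
from [0.5324 0.1282 0.2494] yaw 0.987 shift [105.8  27.5  -0.8] az -0.011
```

```bash
python3 -m pendant '[[[53,14,0,0,0,-0.011],[106,27,0,0,0,-0.011],[106,27,50,0,0,-0.011],[106,27,100,0,0,-0.011],[106,27,140,0,0,-0.011],[106,27,153,0,0,-0.011],[106,27,153,0,0,-0.011],[106,27,153,0,0,-0.011]]]' 
python3 -m pendant '[[[-15,0,0,0,0,0],[-25,0,0,0,0,0],[-32,0,0,0,0,0],[-40,0,0,0,0,0],[-48,0,0,0,0,0],[-56,0,0,0,0,0],[-64,0,0,0,0,0],[-70,0,0,0,0,0],[-76,0,0,0,0,0],[-80,0,0,0,0,0],[-80,0,0,0,0,0],[-80,0,0,0,0,0]]]'
python3 -m pendant '[[[0,0,-60,0,0,0],[0,0,-120,0,0,0],[0,0,-150,0,0,0],[-20,-27,-150,0,0,0],[-20,-27,-150,0,0,0],[-20,-27,-150,0,0,0],[-20,-27,-150,0,0,0],[-20,-27,-150,0,0,0]]]'
python3 - <<'E'
from h import *
T=toolT();np.save('T2.npy',T);print(T.round(4));cv2.imwrite('pics/w2.png',camera('wrist')[:,:,::-1]);print(toolT()[:3,3])
E
```

```text
time_s: 2.65
tool_pos: [0.615, 0.2006, 0.0995]
orientation: [0.0, 0.879, 0.477, 0.002]
contact_force: [0.5, -0.1, 0.1]
gripper_width: -0.0
grip_force: 0.0
time_s: 4.15
tool_pos: [0.5703, 0.1336, 0.0973]
orientation: [-0.0, 0.879, 0.478, 0.0]
contact_force: [-0.2, 0.4, 0.3]
gripper_width: -0.0001
grip_force: 0.0
time_s: 5.15
tool_pos: [0.537, 0.1314, 0.2469]
orientation: [-0.0, 0.879, 0.478, -0.0]
contact_force: [-0.5, -0.4, -0.8]
gripper_width: -0.0001
grip_force: 0.0
[[ 5.439e-01  8.391e-01 -3.000e-04  5.370e-01]
 [ 8.391e-01 -5.439e-01 -1.000e-04  1.314e-01]
 [-2.000e-04 -2.000e-04 -1.000e+00  2.469e-01]
 [ 0.000e+00  0.000e+00  0.000e+00  1.000e+00]]
[0.53695375 0.13135204 0.24694917]
```

View pics/w2.png

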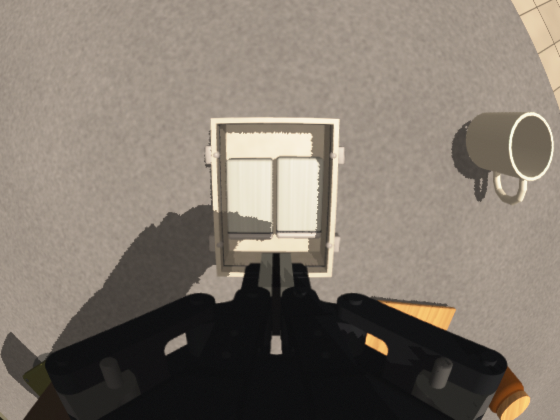

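Both tins now lie flat side by side, the left one at (248,198) and the right one at (298,198). Next I'll fit the rim's edges precisely for the lid target, then plan the move to the lid.

```bash
cat >> h.py <<'E'
def edge(g,starts,step,n=26):
    """from outside pixels walk by step, find strongest brightening, subpixel"""
    out=[]
    for s in starts:
        q=np.array(s,float)+np.arange(n)[:,None]*np.array(step)
        f=np.array([g[int(y),int(x)] for x,y in q],float); d=np.diff(f)
        i=np.argmax(d>30) if (d>30).any() else None
        if i is None or i==0: continue
        j=i+1 if i+1<len(d) and d[i+1]>d[i] else i
        w=np.clip(d[j-1:j+2],0,None); out.append(q[0]+(j+.5+(w@[-1,0,1])/w.sum())*np.array(step))
    return np.array(out)
def line(P):
    vx,vy,x,y=cv2.fitLine((P[:,:2]*1000).astype(np.float32),cv2.DIST_HUBER,0,.01,.01).ravel()
    return np.array([x,y])/1000,np.array([vx,vy])
def box(png,T,z=.066):
    g=cv2.GaussianBlur(cv2.imread(png,0),(3,3),0)
    P=lambda q:line(plane('wrist',q,z,T))
    t=P(edge(g,[(c,106) for c in range(222,330,4)],(0,1)))
    l=P(edge(g,[(202,r) for r in list(range(124,142,3))+list(range(170,202,3))],(1,0)))
    r=P(edge(g,[(350,r) for r in list(range(126,144,3))+list(range(170,232,3))],(-1,0)))
    b=P(edge(g,[(c,288) for c in list(range(224,250,3))+list(range(298,328,3))],(0,-1)))
    return t,r,b,l
E
python3 - <<'E'
from h import *
T=np.load('T2.npy');S=box('pics/w2.png',T)
ang=[np.arctan2(d[1],d[0])%np.pi for _,d in S];print(np.round(ang,4))
yaw=np.mean([ang[1],ang[3],(ang[0]-np.pi/2),(ang[2]-np.pi/2)])
u=np.array([np.cos(yaw),np.sin(yaw)]);v=np.array([u[1],-u[0]])
t,r,b,l=[p for p,_ in S];L=(t-b)@u;W=(r-l)@v
ctr=u*((t+b)@u)/2+v*((r+l)@v)/2;print('dims',L,W,'ctr',ctr,'yaw',yaw)
go([.5559,-.1656,.25],.8138)
E
```

```text
[2.5573 0.9894 2.56   0.9915]
dims 0.16059333 0.12038289 ctr [0.5358398  0.13000901] yaw 0.98917544
from [0.537  0.1314 0.2469] yaw 0.996 shift [-238.9  177.4   -3. ] az 0.182
```

```bash
python3 -m pendant '[[[-48,35,0,0,0,0.04],[-96,71,0,0,0,0.08],[-144,106,0,0,0,0.12],[-192,142,0,0,0,0.16],[-239,177,-3,0,0,0.182],[-239,177,-3,0,0,0.182],[-239,177,-3,0,0,0.182],[-239,177,-3,0,0,0.182],[-239,177,-3,0,0,0.182]]]' 0.6
python3 - <<'E'
from h import *
T=toolT();np.save('T3.npy',T);print(T.round(4));im=camera('wrist')[:,:,::-1];cv2.imwrite('pics/w3.png',im)
hsv=cv2.cvtColor(im.copy(),cv2.COLOR_BGR2HSV);m=cv2.inRange(hsv,(5,100,90),(25,255,255))
c=max(cv2.findContours(m,cv2.RETR_EXTERNAL,cv2.CHAIN_APPROX_NONE)[0],key=cv2.contourArea)[:,0]
print(c.min(0),c.max(0),rect(plane('wrist',c,.021,T)))
E
```

```text
time_s: 6.32
tool_pos: [0.5552, -0.1641, 0.2503]
orientation: [-0.0, 0.918, 0.397, -0.0]
contact_force: [0.6, -0.3, -0.2]
gripper_width: 0.0513
grip_force: 0.0
[[ 6.851e-01  7.284e-01 -2.000e-04  5.552e-01]
 [ 7.284e-01 -6.851e-01  2.000e-04 -1.641e-01]
 [-0.000e+00 -3.000e-04 -1.000e+00  2.503e-01]
 [ 0.000e+00  0.000e+00  0.000e+00  1.000e+00]]
[220 112] [335 256] (array([ 0.56006055, -0.16337506]), (165.1, 126.3), np.float32(0.81534564))
```

View pics/w3.png

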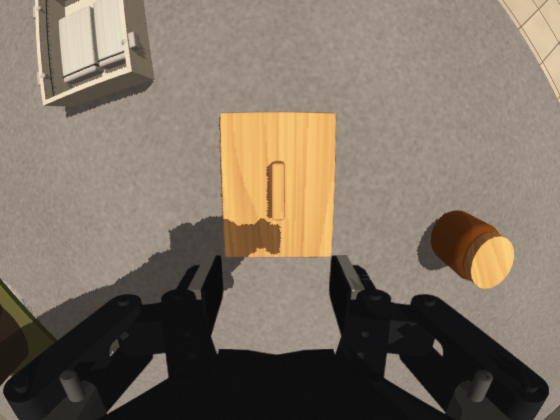

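The lid is square in view, spanning (220,112) to (335,256), with its grip at (278,190).

Run:
```python
from h import *
T=np.load('T3.npy')
print(plane('wrist',[[278.5,190.5]],.049,T)); go([.5601,-.1634,.043],.8153)
```

```text
[[ 0.56134808 -0.16309771  0.049     ]]
from [ 0.5552 -0.1642  0.2504] yaw 0.816 shift [  4.    3.  207.4] az 0.0
```

```bash
python3 -m pendant '[[[4,3,50,0,0,0],[4,3,100,0,0,0],[4,3,150,0,0,0],[4,3,180,0,0,0],[4,3,195,0,0,0],[4,3,203,0,0,0],[4,3,207,0,0,0],[4,3,207,0,0,0],[4,3,207,0,0,0]]]' 0.6
python3 -m pendant '[[[0,0,0,0,0,0],[0,0,0,0,0,0],[0,0,0,0,0,0],[0,0,0,0,0,0],[0,0,0,0,0,0],[0,0,0,0,0,0],[0,0,0,0,0,0],[0,0,0,0,0,0]]]' 0 80
```

```text
time_s: 7.5
tool_pos: [0.5608, -0.1649, 0.0442]
orientation: [0.001, 0.918, 0.396, 0.001]
contact_force: [-0.7, 0.1, 0.2]
gripper_width: 0.0511
grip_force: 0.0
time_s: 8.5
tool_pos: [0.5602, -0.1647, 0.0438]
orientation: [0.0, 0.918, 0.396, 0.0]
contact_force: [-0.7, 0.5, 5.9]
gripper_width: 0.0122
grip_force: 79.0
```

```bash
python3 -m pendant '[[[0,0,-20,0,0,0],[0,0,-60,0,0,0],[0,0,-110,0,0,0],[0,0,-156,0,0,0],[0,0,-156,0,0,0],[0,0,-156,0,0,0],[0,0,-156,0,0,0]]]'
python3 - <<'E'
from h import *
T=toolT();np.save('T4.npy',T);print(T.round(4));im=camera('wrist')[:,:,::-1];cv2.imwrite('pics/w4.png',im)
hsv=cv2.cvtColor(im.copy(),cv2.COLOR_BGR2HSV);m=cv2.inRange(hsv,(5,100,90),(25,255,255))
c=max(cv2.findContours(m,cv2.RETR_EXTERNAL,cv2.CHAIN_APPROX_NONE)[0],key=cv2.contourArea)[:,0]
print(c.min(0),c.max(0))
go([.5358,.1300,.2],.9892)
E
```

```text
time_s: 9.38
tool_pos: [0.5586, -0.1642, 0.197]
orientation: [-0.001, 0.918, 0.396, -0.002]
contact_force: [-0.5, 0.5, -1.9]
gripper_width: 0.0122
grip_force: 78.4
[[ 0.6867  0.7269 -0.0043  0.5586]
 [ 0.7269 -0.6868  0.0012 -0.1642]
 [-0.002  -0.0039 -1.      0.197 ]
 [ 0.      0.      0.      1.    ]]
[143  94] [408 354]
from [ 0.5587 -0.1643  0.1971] yaw 0.814 shift [ 198.2 -218.8   -2.4] az -0.175
```

View pics/w4.png

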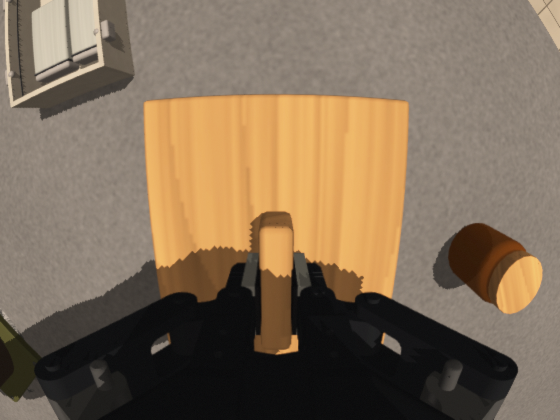

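The lid is held well. Its far corners are at (145,101) and (407,102), and the grip lies between the pads. Now I'll work out the lid's pose in the tool frame.

```bash
cat > lid.py <<'E'
from h import *
def lidfit(png,h=.0228):
    im=cv2.imread(png);hsv=cv2.cvtColor(im,cv2.COLOR_BGR2HSV);m=cv2.inRange(hsv,(5,100,90),(25,255,255))
    k=np.zeros_like(m);k[80:260,135:420]=m[80:260,135:420];m=k
    P=lambda q:line(plane('wrist',np.array(q,float),h,np.eye(4)))
    f=P([(c,np.argmax(m[:,c]>0)-.5) for c in range(160,395,5)])
    l=P([(np.argmax(m[r]>0)-.5,r) for r in range(115,230,5)])
    r=P([(559-np.argmax(m[r][::-1]>0)+.5,r) for r in range(115,230,5)])
    a=lambda d:np.arctan(d[1]/d[0]); b=lambda d:np.arctan(-d[0]/d[1])
    yaw=np.mean([b(f[1]),a(l[1]),a(r[1])]);u=np.array([np.cos(yaw),np.sin(yaw)]);w=np.array([-u[1],u[0]])
    print('angs',b(f[1]),a(l[1]),a(r[1]),'width',(r[0]-l[0])@w)
    c=u*(f[0]@u-.083)+w*((r[0]+l[0])@w/2)
    print('lid centre in tool mm',c*1000,'yaw about tool z',yaw);return c,yaw
E
python3 - <<'E'
from lid import *
c,y=lidfit('pics/w4.png')
E
```

```text
angs 0.0005276958 0.0011549873 0.005710013 width 0.12497504
lid centre in tool mm [0.03923117 0.77854383] yaw about tool z 0.002464232
```

```bash
python3 -m pendant '[[[40,-44,0,0,0,-0.04],[80,-88,0,0,0,-0.08],[120,-132,0,0,0,-0.12],[160,-176,0,0,0,-0.16],[198,-219,0,0,0,-0.177],[198,-219,0,0,0,-0.177],[198,-219,0,0,0,-0.177],[198,-219,0,0,0,-0.177],[198,-219,0,0,0,-0.177],[198,-219,0,0,0,-0.177],[198,-219,0,0,0,-0.177]]]'
python3 - <<'E'
from h import *
print(observe()['tool_pos']);go([.5351,.1304,.125],.9917)
E
```

```text
time_s: 10.8
tool_pos: [0.5369, 0.1292, 0.1994]
orientation: [0.0, 0.88, 0.475, 0.0]
contact_force: [0.0, -0.4, -2.0]
gripper_width: 0.0126
grip_force: 78.7
[0.53694515 0.12919096 0.19935282]
from [0.5369 0.1292 0.1994] yaw 0.99 shift [-0.  -2.2 74.4] az -0.002
```

```bash
python3 -m pendant '[[[0,-2.2,20,0,0,-0.002],[0,-2.2,40,0,0,-0.002],[0,-2.2,60,0,0,-0.002],[0,-2.2,72,0,0,-0.002],[0,-2.2,72,0,0,-0.002],[0,-2.2,72,0,0,-0.002],[0,-2.2,72,0,0,-0.002],[0,-2.2,72,0,0,-0.002]]]'
python3 - <<'E'
from h import *
go([.5351,.1304,.107],.9917)
im=camera('wrist')[:,:,::-1];cv2.imwrite('pics/w5.png',im)
E
```

```text
time_s: 11.8
tool_pos: [0.5354, 0.131, 0.1279]
orientation: [0.0, 0.879, 0.476, 0.001]
contact_force: [0.8, -0.4, -2.1]
gripper_width: 0.0125
grip_force: 78.6
from [0.5354 0.131  0.1279] yaw 0.993 shift [-0.7  0.  20.9] az 0.001
```

View pics/w5.png

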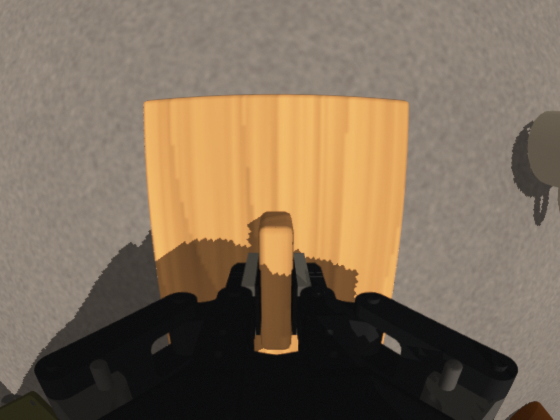

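The lid covers the box completely, as expected, and stays centred in the grip. Next is the descent to the catches, then a force check.

```bash
python3 -m pendant '[[[-0.7,0,5,0,0,0],[-0.7,0,10,0,0,0],[-0.7,0,14,0,0,0],[-0.7,0,17,0,0,0],[-0.7,0,20,0,0,0],[-0.7,0,20,0,0,0],[-0.7,0,20,0,0,0]]]'
python3 -c "
from h import *
print(observe()['wrist_torque']);go([.5351,.1304,.0968],.9917)"
```

```text
time_s: 12.72
tool_pos: [0.5347, 0.1303, 0.1074]
orientation: [0.0, 0.879, 0.476, 0.0]
contact_force: [-0.2, -0.4, -1.9]
gripper_width: 0.0125
grip_force: 78.7
[ 0.03128965 -0.02084725  0.05937863]
from [0.5347 0.1303 0.1074] yaw 0.993 shift [ 0.3  0.3 10.6] az 0.001
```

```bash
python3 -m pendant '[[[0,0,2,0,0,0],[0,0,4,0,0,0],[0,0,6,0,0,0],[0,0,8,0,0,0],[0,0,10,0,0,0],[0,0,12,0,0,0],[0,0,12,0,0,0],[0,0,12,0,0,0]]]'
python3 -c "
from h import *
print(observe()['wrist_torque']);go([.5351,.1304,.0968],.9917)"
```

```text
time_s: 13.72
tool_pos: [0.5351, 0.131, 0.0973]
orientation: [-0.0, 0.879, 0.476, 0.001]
contact_force: [-3.5, 1.1, 12.2]
gripper_width: 0.0129
grip_force: 81.0
[ 0.29747242  0.97687597 -0.06896981]
from [0.5351 0.131  0.0973] yaw 0.993 shift [-0.6  0.3  0.5] az 0.001
```

```bash
python3 -m pendant '[[[0,0,1.5,0,0,0],[0,0,3,0,0,0],[0,0,4,0,0,0],[0,0,4,0,0,0],[0,0,4,0,0,0]]]'
```

```text
time_s: 14.35
tool_pos: [0.5352, 0.131, 0.0969]
orientation: [-0.0, 0.879, 0.476, 0.002]
contact_force: [-11.9, -0.6, 37.7]
gripper_width: 0.0127
grip_force: 84.5
```

```bash
python3 -m pendant '[[[0,0,-5,0,0,0],[0,0,-5,0,0,0],[0,0,-5,0,0,0]]]'
python3 -m pendant '[[[0,0,0,0,0,0],[0,0,0,0,0,0],[0,0,0,0,0,0],[0,0,0,0,0,0],[0,0,0,0,0,0],[0,0,-40,0,0,0],[0,0,-100,0,0,0],[0,0,-150,0,0,0],[0,0,-150,0,0,0],[0,0,-150,0,0,0],[0,0,-150,0,0,0]]]' 0.5
python3 - <<'E'
from h import *
T=toolT();print(T[:3,3]);im=camera('wrist')[:,:,::-1].copy();cv2.imwrite('pics/w6.png',im)
hsv=cv2.cvtColor(im,cv2.COLOR_BGR2HSV);m=cv2.inRange(hsv,(5,100,90),(25,255,255))
c=max(cv2.findContours(m,cv2.RETR_EXTERNAL,cv2.CHAIN_APPROX_NONE)[0],key=cv2.contourArea)[:,0]
for z in (.074,.084):print(z,rect(plane('wrist',c,z,T)))
s=cv2.resize(camera('scene')[130:220,250:380,::-1],None,fx=4,fy=4,interpolation=cv2.INTER_CUBIC)
cv2.imwrite('pics/s6.png',np.hstack([s,np.pad(cv2.resize(im,None,fx=.5,fy=.5),((0,150),(0,0),(0,0)))]))
E
```

```text
time_s: 14.72
tool_pos: [0.535, 0.1309, 0.0973]
orientation: [-0.0, 0.879, 0.476, 0.001]
contact_force: [-3.4, 3.1, 12.3]
gripper_width: 0.0122
grip_force: 81.5
time_s: 16.1
tool_pos: [0.5335, 0.13, 0.2446]
orientation: [-0.0, 0.879, 0.476, -0.002]
contact_force: [0.1, -0.2, 0.9]
gripper_width: 0.0425
grip_force: 0.0
[0.53352503 0.13001576 0.24458714]
0.074 (array([0.5359278 , 0.13055635]), (166.0, 126.2), np.float32(0.98757094))
0.084 (array([0.53711566, 0.13241728]), (160.4, 121.9), np.float32(0.9875712))
```

View pics/s6.png

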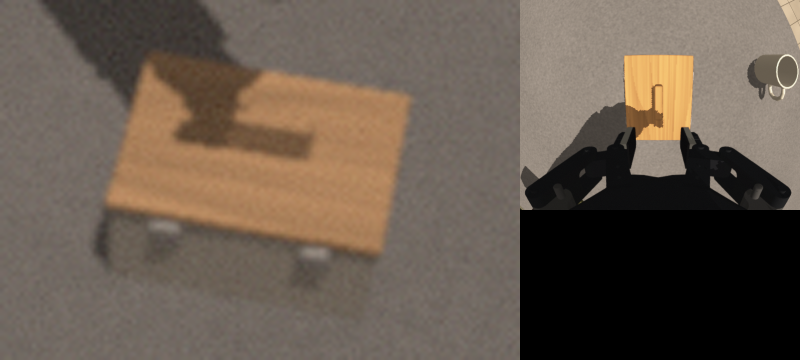

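The lid looks seated: the board measures 166 x 126 mm at z = 74 mm and is centred within 1 mm. I'll check for tilt by comparing opposite edge lengths.

Run:
```python
from h import *
T=toolT();im=cv2.imread('pics/w6.png')
hsv=cv2.cvtColor(im,cv2.COLOR_BGR2HSV);m=cv2.inRange(hsv,(5,80,60),(25,255,255))
c=max(cv2.findContours(m,cv2.RETR_EXTERNAL,cv2.CHAIN_APPROX_NONE)[0],key=cv2.contourArea)[:,0]
p=plane('wrist',c,.074,T)[:,:2];ctr=np.array([.5359,.1306]);y=.9876
q=(p-ctr)@np.array([[np.cos(y),np.sin(y)],[np.sin(y),-np.cos(y)]]).T*1000
for lo,hi in((-70,-50),(-50,-20),(20,50),(50,80)):
    s=q[(q[:,0]>lo)&(q[:,0]<hi)];print('width',lo,np.median(s[s[:,1]>40,1])-np.median(s[s[:,1]<-40,1]))
for lo,hi in((-58,-25),(25,58)):
    s=q[(q[:,1]>lo)&(q[:,1]<hi)&(abs(q[:,0])>70)];print('len',lo,np.median(s[s[:,0]>0,0])-np.median(s[s[:,0]<0,0]))
```

```text
width -70 102.46201667182288
width -50 125.23150088028062
width 20 125.35644764260209
width 50 125.48678451010849
len -58 164.82289747963338
len 25 165.70616738830515
```

The widths match; the one low value, 102 mm, comes from a finger blocking the view. I'll add one confirming press with closed fingers on the middle of the grip.

```bash
python3 -m pendant '[[[1.5,1.5,0,0,0,0],[1.5,1.5,0,0,0,0],[1.5,1.5,50,0,0,0],[1.5,1.5,100,0,0,0],[1.5,1.5,118,0,0,0],[1.5,1.5,122,0,0,0],[1.5,1.5,125,0,0,0],[1.5,1.5,127,0,0,0],[1.5,1.5,129,0,0,0],[1.5,1.5,129,0,0,0]]]' 0 40
```

```text
time_s: 17.45
tool_pos: [0.5377, 0.131, 0.1214]
orientation: [0.001, 0.879, 0.476, 0.002]
contact_force: [-5.0, -0.7, 19.1]
gripper_width: -0.0
grip_force: 8.8
```

Contact came at a TCP height of 121.4 mm; 121 mm is expected for a fully seated lid. I'll press a little more, then retreat and hand in.

```bash
python3 -m pendant '[[[0,0,2,0,0,0],[0,0,2,0,0,0],[0,0,0,0,0,0],[0,0,-10,0,0,0],[0,0,-60,0,0,0],[0,0,-120,0,0,0],[0,0,-120,0,0,0],[0,0,-120,0,0,0],[0,0,-120,0,0,0]]]'
python3 - <<'E'
from h import *
T=toolT();im=camera('wrist')[:,:,::-1].copy()
hsv=cv2.cvtColor(im,cv2.COLOR_BGR2HSV);m=cv2.inRange(hsv,(5,100,90),(25,255,255))
c=max(cv2.findContours(m,cv2.RETR_EXTERNAL,cv2.CHAIN_APPROX_NONE)[0],key=cv2.contourArea)[:,0]
r=rect(plane('wrist',c,.074,T));print(r)
if np.linalg.norm(r[0]-[.5359,.1303])<.003: print(job_done())
E
```

```text
time_s: 18.58
tool_pos: [0.5358, 0.1305, 0.236]
orientation: [-0.0, 0.879, 0.476, -0.001]
contact_force: [-0.3, 0.6, -0.7]
gripper_width: 0.0
grip_force: 0.0
(array([0.53591522, 0.13049947]), (166.0, 126.1), np.float32(0.99087673))
the job is handed in; nothing more can be done
None
```

The standing tin now lies flat beside the other one, and the lid is pressed home and released (measured centred within 1 mm and at its seated height). I handed the job in at about 19 s with the arm clear; no verdict came back.

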